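Stack the spacer sleeve and bearing cup on a test-head spindle

ROBOT

A 6-joint arm with a two-finger parallel gripper is mounted at the origin on the work surface. World frame = base frame: x ahead of the robot, y to its left, z up, the work surface at z = 0. Lengths are in m, angles in rad, forces in N, time in s.
With the tool pointing down it reaches from about 0.25 to 0.775 m from the base axis. Payload 8.9 kg.
Tool frame: the origin (TCP) lies on the centre line of the jaws, within the pads' length; the fingertips stand finger_overhang ahead of it and the grasp point (between the pads) lies 5 mm behind it (finger_overhang is the distance from the TCP to the fingertips, in m); z points along the fingers, y is the line along which they close (so a half turn about z gives the same grasp; the last joint's range is limited). The gripper opens to 85 mm and grips with 20 to 120 N. Pads are 22 mm wide; open, the fingers measure 114 mm over their backs; the gripper's body (76 mm by 85 mm) begins 54 mm behind the grasp point. The pads swing forward as they close: fully open they stand 13 mm farther back than shut.
Start: joints at [-1.32, 0.291, -0.153, 1.127, 0, 1.431], TCP at [0.2, -0.486, 0.245] pointing down, gripper open.
Joint ranges: [-2.52, 2.52], [-0.91, 1.74], [-1.3, 1.37], [-1.96, 2.02], [-1.52, 1.47], [-3.14, 3.14]. Speed limits (rad/s): [2.22, 2.22, 2.79, 3.14, 3.14, 3.14].

INTERFACE

Orientations are given as a unit quaternion [x, y, z, w].
In Python, from cell import observe, camera, get_calibration, hand_in, finger_overhang gives the robot as it stands. The module is installed in compiled form; this text tells all that it offers.
- The arm moves only by the tool drive_tool, never from a script. Its arguments are lists of equal length, an entry for each row: "hand": the opening, from -1 (shut) to 1 (fully open); "linear": the shift along the tool's x, y, z in cm, a list of three; "roll": the turn about the tool's z in rad. In form: {"hand": [hand, ...], "linear": [[dx, dy, dz], ...], "roll": [roll, ...]}. A call has 1 to 12 rows; each row is the pose to reach, as a shift and turn from the pose commanded when the call began, along the tool's axes at that moment; what a row does not reach only later rows make up. A row lasts 1/12 s, in which the tool goes at most 41.7 mm and 7.16 degrees, less where a joint would pass 70% of its speed; a pose out of reach is approached as far as the arm can. A call with a gripper value outside its range is refused whole. The fingers move at their own pace and stop on an object; "force" is the grip in N (left out, the last holds). Time passes only in rows, so rows that repeat a pose let the fingers close. It gives the time, the measured TCP pose, the force, the opening and the grip force at its end, in the units of the state.
- observe(): the state, without advancing time (a new reading comes with each control period).
- camera(name): name is "scene" or "side" or "wrist"; returns the picture (420x560x3 uint8, red, green, blue); there is no depth.
- get_calibration(name): a dict with "vertical_fov" (degrees; the focal length in pixels is half the picture's height over the tangent of half this angle, whatever the lens; pixels are square), "cx", "cy" (the principal point, pixels), "T" (4x4, takes a point from camera to world coordinates); the wrist camera has in their place "hand_eye" (4x4, takes a point from camera to tool coordinates, whose origin is the TCP and whose axes are the flange's). Camera axes: x right, y down, z forward; pixel columns grow to the right and rows downward; lengths in m; the calibration is good to about 2 mm. A picture is of the moment at which its call begins: read the wrist's pose just before it. get_calibration takes no time and is no camera call.
- hand_in(): hands the job in; it is judged then, once.
The state is a dict: "time_s": time; "joints": joint angles; "qd": joint speeds; "effort": joint torques, N m; "tool_pos": TCP position; "eef_rot": TCP orientation; "ft_force": force on the tool from outside, world axes, zero at the start; "torque": the same for the moment, N m; "width": finger opening in m; "gripper_force": force on a finger pad.
Only numpy, scipy, OpenCV 4.12 (cv2) and the standard library are available. Lean on these libraries where they do the work, as an engineer would, in place of code of your own. Each camera call takes 0.05 s, during which the arm holds its last target. There are 200 camera calls.

TASK

Fit the drive spindle of the test head: lower the aluminium sleeve over the upright steel shaft and press it down until the stiff orange seat under it comes up against its stop, fully home, without ramming it. Only then lower the brass bearing cup over the shaft, flange down, until it sits flat on the sleeve. Do not let either part fall down the shaft, and leave everything else on the bench standing where it is.

Things in the scene. Friction and masses are not known exactly. Their poses are not given: they have to be found in the camera images.
- spindle: the test head, fixed to the bench: black base plate 100 (x) x 180 (y, from -50 to +130) x 12 high; on it a grey round housing of diameter 68 up to height 52; out of that rises the steel shaft, diameter 20, top at height 150 with a tapered nose (diameter 11 at the top, full 20 from height 138 down). Origin on the shaft axis at bench level, z up
- column_top (a point): top centre of the square aluminium column, 30 wide, 215 high, 110 mm from the shaft axis in the test head's +y direction, on the robot's side. A black sensor block (50 wide in x, 45 high, its middle at height 175) on the column faces the shaft; its face is 82 mm from the shaft axis
- shaft_tip (a point): the top centre of the steel shaft's nose, 150 mm above the bench
- seat (a joint): height in m of the orange seat disc above its stop: 0 is fully home (its underside on the grey housing), at most 0.030; it starts raised 0.014 to 0.028. It slides on the shaft stiffly: it stays where it is left, carries the parts' weight without sinking and needs about 7 N of steady downward push (more when pushed faster), then comes up hard against its stop
- seat_top (a point): centre of the top face of the orange seat disc (diameter 50, 8 thick) on the shaft axis; 60 mm above the bench when the seat is home
- sleeve: the aluminium spacer sleeve: plain bare-metal tube, outer diameter 44, bore 23 right through, 50 long, about 0.15 kg, standing on end. Origin at the centre of its underside, z along its axis, upwards
- cup: the brass bearing cup: flange of diameter 56 and 8 thick at the bottom, above it a round neck of diameter 40, total height 38, bore 23 right through, about 0.2 kg, standing flange down. Grip it by the neck. Origin at the centre of the flange's underside, z upwards
- spacer: bystander: blue plastic spacer ring, outer diameter 44, 40 high, with a bore of only 12 that does not fit the shaft. Origin at the centre of its underside
- bottle: bystander: amber reagent bottle with white cap, diameter 48, 130 high. Origin at the centre of its underside
- beaker: bystander: small open glass beaker, diameter 54 at the rim, 62 high. Origin at the centre of its underside
- stopper: bystander: black rubber stopper, tapered, diameter 34 at the foot and 44 at the top, 34 high. Origin at the centre of its underside
- jar: bystander: glass jar with black lid, diameter 56, 64 high. Origin at the centre of its underside
- flask: bystander: stoppered green glass flask, diameter 80, 165 high. Origin at the centre of its underside
- screwdriver: bystander: screwdriver with blue handle lying on the bench about along x at the right-hand edge of the working area, about 200 long and 30 high. Origin under its middle
Mind the look-alikes: they are no part of the job. Several things look just like the cup: the one meant starts farthest to the robot's right.

How it is judged:
By the outcome, as a careful person would: the job done as asked, in the order asked, and still so for the second after the job is handed in, with the robot touching nothing.
It also fails if it takes over 72 s, if anything falls off the work surface, if the arm or the gripper's body presses on something with over 40 N, if the wrist force passes 120 N, or if a joint passes its speed limit or range.

## Working session

There is one attempt and no reset: what is moved stays moved. The work goes in short steps, Python scripts to look and compute and a tool call to move; the robot and the scene stay as the last step left them, time stands still between calls to the robot, and variables do not carry over. Pictures are saved under pics/ and viewed, at most 13 in all, crops included, and the job is handed in when it is done.

Besides the shell and the picture viewer there is one more tool, called in YAML: its name, and indented under it one key for each argument. drive_tool: Moves the arm, as the interface text tells. Its arguments: {"type":"object","properties":{"hand":{"type":"array","items":{"type":"number"}},"linear":{"type":"array","items":{"type":"array","items":{"type":"number"}}},"roll":{"type":"array","items":{"type":"number"}},"force":{"type":"number"}},"required":["hand","linear","roll"]}

```bash
mkdir -p pics
python3 - <<'E'
from cell import *
import cv2,numpy as np
print(observe()); print(finger_overhang() if callable(finger_overhang) else finger_overhang)
for n in("scene","side","wrist"):
    cv2.imwrite(f"pics/{n}0.png",camera(n)[:,:,::-1]); print(n,get_calibration(n))
E
```

```text
{'time_s': 0.0, 'joints': array([-1.32029440e+00,  2.91286778e-01, -1.54102793e-01,  1.12669160e+00,
        4.87335893e-05,  1.43152782e+00]), 'qd': array([-1.07614576e-03,  2.00640563e-05, -4.70608106e-04,  7.51175675e-04,
        6.34644717e-04,  3.46081930e-04]), 'effort': array([ 3.67106099e-03, -5.37146509e+01,  3.31370401e+01,  1.60408847e-02,
        5.53968084e-05,  3.22974458e-06]), 'tool_pos': array([ 0.19941952, -0.48521535,  0.24473769]), 'eef_rot': array([ 9.81069704e-01,  1.93653871e-01, -1.13819820e-05, -6.42785243e-04]), 'ft_force': array([ 0.72136688,  0.85225699, -0.87867743]), 'torque': array([-0.00727146,  0.01444499, -0.00134301]), 'gripper_force': 0.0, 'width': 0.08553075287274192}
0.014
scene {'vertical_fov': 55.67130986995119, 'cx': 282.87711555763667, 'cy': 216.20682740248856, 'T': array([[-0.55652277,  0.6956227 , -0.45430328,  1.04309505],
       [ 0.83079838,  0.4609899 , -0.31186914,  0.25519214],
       [-0.00751403, -0.55099671, -0.83447359,  0.99743676],
       [ 0.        ,  0.        ,  0.        ,  1.        ]])}
side {'vertical_fov': 54.945896200286136, 'cx': 281.6363268439756, 'cy': 206.89169067144724, 'T': array([[-0.90292219, -0.26242329,  0.34039026,  0.24262036],
       [-0.42936777,  0.51505893, -0.74186091,  0.64461255],
       [ 0.01936053, -0.81599529, -0.57773424,  0.69528288],
       [ 0.        ,  0.        ,  0.        ,  1.        ]])}
wrist {'vertical_fov': 70.11565582601499, 'cx': 285.1271293793175, 'cy': 212.7721042121355, 'hand_eye': array([[ 2.58455615e-04, -9.55172537e-01, -2.96049585e-01,
         7.58187029e-02],
       [ 9.99999950e-01,  1.92342627e-04,  2.52441520e-04,
         4.27286431e-04],
       [-1.84182252e-04, -2.96049636e-01,  9.55172539e-01,
        -1.28586185e-01],
       [ 0.00000000e+00,  0.00000000e+00,  0.00000000e+00,
         1.00000000e+00]])}
```

View pics/scene0.png

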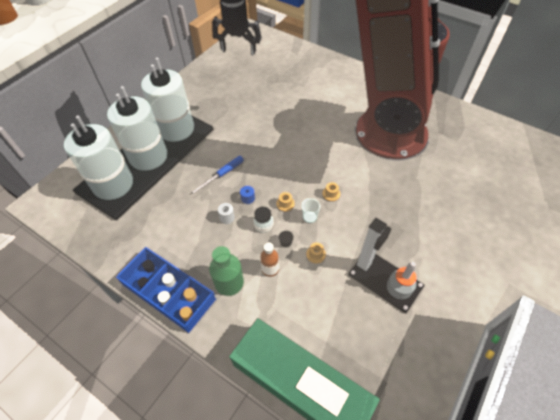

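View pics/side0.png

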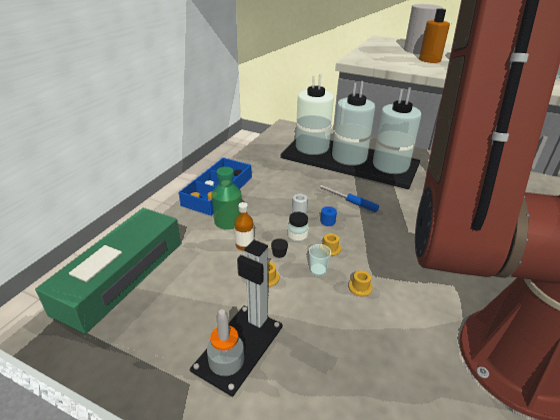

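```bash
cat > h.py <<'E'
import numpy as np,cv2
from cell import *
from scipy.spatial.transform import Rotation as R
def ray(n,p,T=None):
    c=get_calibration(n); f=210/np.tan(np.radians(c["vertical_fov"]/2))
    T=c.get("T") if T is None else T
    d=T[:3,:3]@np.array([(p[0]-c["cx"])/f,(p[1]-c["cy"])/f,1]); return T[:3,3],d/np.linalg.norm(d)
def tri(rays):
    A=sum(np.eye(3)-np.outer(d,d) for o,d in rays); b=sum((np.eye(3)-np.outer(d,d))@o for o,d in rays)
    x=np.linalg.solve(A,b); return x,[round(1e3*np.linalg.norm(np.cross(x-o,d)),1) for o,d in rays]
def atz(n,p,z,T=None):
    o,d=ray(n,p,T); return o+d*(z-o[2])/d[2]
def wristT(s):
    T=np.eye(4); T[:3,:3]=R.from_quat(s["eef_rot"]).as_matrix(); T[:3,3]=s["tool_pos"]; return T@get_calibration("wrist")["hand_eye"]
def proj(n,X,T=None):
    c=get_calibration(n); f=210/np.tan(np.radians(c["vertical_fov"]/2)); T=c.get("T") if T is None else T
    q=T[:3,:3].T@(np.asarray(X)-T[:3,3]); return np.array([c["cx"]+f*q[0]/q[2],c["cy"]+f*q[1]/q[2]])
E
python3 - <<'E'
from h import *
P=dict(cupA=((286,197),(332,238)),cupB=((332,187),(362,275)),cupC=((317,248),(270,268)),sleeve=((225,209),(300,198)),shaft=((411,264),(222,312)),col=((382,226),(257,246)))
for k,(a,b) in P.items(): print(k,*tri([ray("scene",a),ray("side",b)]))
print("sp",atz("scene",(248,192),.04),"jar",atz("scene",(263,213),.06),"beaker",atz("scene",(311,205),.06),"stop",atz("scene",(286,238),.034),"bott",atz("scene",(268,247),.13),"flask",atz("scene",(222,256),.165))
a=cv2.imread("pics/scene0.png")[165:300,185:345];b=cv2.imread("pics/side0.png")[165:300,200:390]
a2=cv2.imread("pics/scene0.png")[210:310,340:430];b2=cv2.imread("pics/side0.png")[230:400,180:290]
f=lambda x,w,h:cv2.resize(x,(w,h),interpolation=cv2.INTER_CUBIC)
top=np.hstack([f(a,356,300),f(b,422,300)]);bot=np.hstack([f(a2,270,300),f(b2,194,300),np.zeros((300,314,3),np.uint8)])
cv2.imwrite("pics/z1.png",np.vstack([top,bot]))
E
```

```text
cupA [ 0.45710183 -0.13493578  0.03642941] [np.float64(0.5), np.float64(0.5)]
cupB [ 0.35026967 -0.03832182  0.03862316] [np.float64(0.4), np.float64(0.4)]
cupC [0.55183739 0.03033712 0.03201564] [np.float64(1.4), np.float64(1.4)]
sleeve [ 0.59726913 -0.25440201  0.04549484] [np.float64(0.4), np.float64(0.4)]
shaft [0.52401598 0.26609852 0.14460581] [np.float64(0.4), np.float64(0.4)]
col [0.51198175 0.16651413 0.21833307] [np.float64(3.9), np.float64(3.9)]
sp [ 0.50730947 -0.23865826  0.04      ] jar [ 0.55486339 -0.14831019  0.06      ] beaker [ 0.45595576 -0.04922322  0.06      ] stop [ 0.5745331  -0.05686428  0.034     ] bott [ 0.66754838 -0.04876159  0.13      ] flask [ 0.76246768 -0.11294993  0.165     ]
```

View pics/z1.png

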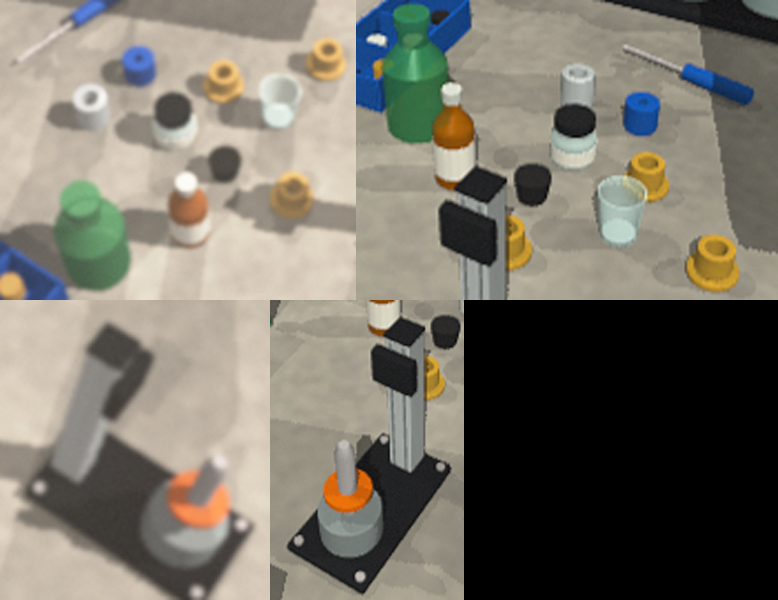

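Cups in the scene picture: (286,201), (332,191), (317,252). The first has the lowest y (-0.135), so it is the cup meant. The sleeve is at about (0.597, -0.254) and the shaft at about (0.524, 0.266). The measured heights agree with the text. I'm moving above the sleeve for a wrist view.

drive_tool:
  hand: [1,1,1,1,1,1,1,1,1,1,1,1]
  linear:
    - [3,-0.4,0]
    - [7,-1,0]
    - [11,-1.5,0]
    - [15,-2,0]
    - [19,-2.6,0]
    - [23,-3.2,0]
    - [27,-3.7,0]
    - [31,-4.3,0]
    - [35,-4.8,0]
    - [39,-5.4,0]
    - [43,-6,0]
    - [45.6,-6.3,0]
  roll: [0,0,0,0,0,0,0,0,0,0,0,0]

```text
time_s: 1.15
tool_pos: [0.5999, -0.2514, 0.2448]
eef_rot: [0.981, 0.195, 0.0, -0.0]
ft_force: [-0.0, -0.5, 0.1]
width: 0.0852
gripper_force: 0.0
```

```bash
cat >> h.py <<'E'
def shot(name):
    s=observe(); im=camera("wrist"); cv2.imwrite(f"pics/{name}.png",im[:,:,::-1]); np.savez(f"pics/{name}.npz",T=wristT(s))
    print("tcp",s["tool_pos"].round(4),"head",round(np.degrees(R.from_quat(s["eef_rot"]).as_matrix()[:2,0]@[0,0]+np.arctan2(*R.from_quat(s["eef_rot"]).as_matrix()[[1,0],0])),2),"t",s["time_s"],"f",s["ft_force"].round(1),"j6",s["joints"].round(2)); return im
def move(target,head=None):  # tool-axis shift (cm) and roll to reach world target
    s=observe(); M=R.from_quat(s["eef_rot"]).as_matrix(); h=np.arctan2(M[1,0],M[0,0])
    print("shift cm",(M.T@(np.asarray(target)-s["tool_pos"])*100).round(2),"roll",0 if head is None else round(h-np.radians(head),3))
E
python3 - <<'E'
from h import *
shot("w1")
T=np.load("pics/w1.npz")["T"]
print(proj("wrist",(.597,-.254,.05),T),proj("wrist",(.597,-.254,.0),T))
E
```

```text
tcp [ 0.5999 -0.2514  0.2448] head 22.44 t 1.15 f [-0.  -0.5  0.1] j6 [-0.51  0.54  0.23  1.26  0.    2.24]
[285.9644771  195.01970304] [285.87735869 185.61657016]
```

View pics/w1.png

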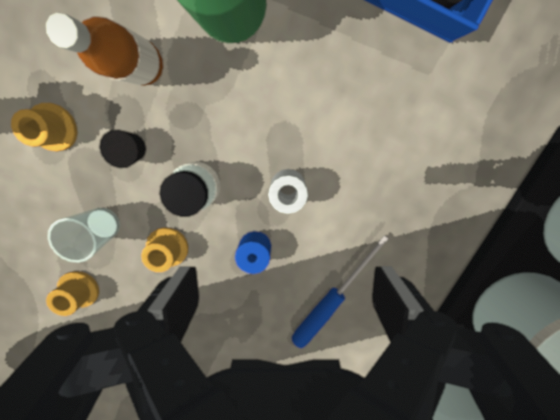

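The wrist view shows the sleeve's top ring at about (288,195), where I predicted it. The cup's top is at (156,257), the jar at (184,193), the blue spacer at (253,257) and the beaker at (75,240).

Run:
```python
from h import *
T=np.load("pics/w1.npz")["T"]; im=cv2.imread("pics/w1.png")
g=im.min(2)[165:225,258:318]; m=(g>200).astype(np.uint8)
c=max(cv2.findContours(m,cv2.RETR_EXTERNAL,2)[0],key=cv2.contourArea); e=cv2.fitEllipse(c); print(e)
p=(e[0][0]+258,e[0][1]+165)
print("sleeve",p,atz("wrist",p,.05,T)); print(tri([ray("wrist",p,T),ray("scene",(225,208)),ray("side",(300,198))]))
for n,p,z in(("cup",(156,257),.038),("spacer",(252,257),.04),("jar",(184,193),.064),("beaker",(75,241),.062)): print(n,atz("wrist",p,z,T))
print("cup",tri([ray("wrist",(156,257),T),ray("scene",(286,197)),ray("side",(332,238))]))
x=atz("wrist",(e[0][0]+258,e[0][1]+165),.05,T); move((x[0],x[1],.12))
```

```text
((29.190317153930664, 29.36933708190918), (36.12295150756836, 37.215919494628906), 101.82796478271484)
sleeve (287.19031715393066, 194.36933708190918) [ 0.59820557 -0.25497345  0.05      ]
(array([ 0.59663992, -0.25510146,  0.04634653]), [np.float64(0.8), np.float64(2.1), np.float64(1.7)])
cup [ 0.46084476 -0.13745528  0.038     ]
spacer [ 0.50694591 -0.24640534  0.04      ]
jar [ 0.5608705  -0.15186369  0.064     ]
beaker [ 0.46022764 -0.05434141  0.062     ]
cup (array([ 0.45743852, -0.13608504,  0.03487123]), [np.float64(1.3), np.float64(1.3), np.float64(0.9)])
shift cm [-0.63  0.34 12.43] roll 0
```

drive_tool:
  hand: [1,1,1,1,1]
  linear:
    - [-0.2,0.1,2]
    - [-0.4,0.2,5]
    - [-0.5,0.3,8]
    - [-0.5,0.3,8]
    - [-0.5,0.3,8]
  roll: [0,0,0,0,0]

```text
time_s: 1.62
tool_pos: [0.5927, -0.2582, 0.1642]
eef_rot: [0.981, 0.194, -0.001, -0.001]
ft_force: [-0.0, 0.1, 1.7]
width: 0.0856
gripper_force: 0.0
```

```bash
cat >> h.py <<'E'
def ring(im,T,guess,z,thr=200):
    u,v=proj("wrist",guess,T).astype(int); k=70; g=im.min(2)[max(v-k,0):v+k,max(u-k,0):u+k]
    cs=cv2.findContours((g>thr).astype(np.uint8),cv2.RETR_EXTERNAL,2)[0]; e=cv2.fitEllipse(max(cs,key=cv2.contourArea))
    p=(e[0][0]+max(u-k,0),e[0][1]+max(v-k,0)); print("px",p,e[1],"->",atz("wrist",p,z,T)); return p
E
python3 - <<'E'
from h import *
im=shot("w2"); T=np.load("pics/w2.npz")["T"]
p=ring(im,T,(.597,-.255,.05),.05)
T1=np.load("pics/w1.npz")["T"]; print(tri([ray("wrist",p,T),ray("wrist",(287.2,194.4),T1)]))
x=atz("wrist",p,.05,T); move((x[0],x[1],.04))
E
```

```text
tcp [ 0.5927 -0.2582  0.1642] head 22.32 t 1.6167 f [-0.   0.1  1.7] j6 [-0.52  0.57  0.07  1.07 -0.    2.23]
px (np.float64(284.0501403808594), np.float64(205.86289978027344)) (46.75010681152344, 48.889286041259766) -> [ 0.5983593  -0.25508666  0.05      ]
(array([ 0.59733225, -0.25542783,  0.0461832 ]), [np.float64(0.1), np.float64(0.1)])
shift cm [ 0.56 -0.17 12.61] roll 0
```

Sleeve confirmed at (0.598, -0.255). I'm descending to grip it high, so the shaft tip stays clear of the gripper body.

drive_tool:
  hand: [1,1,1,1,1,1,1,-1,-1,-1,-1,-1]
  linear:
    - [0.5,-0.2,2]
    - [0.6,-0.2,5]
    - [0.6,-0.2,8]
    - [0.6,-0.2,10.5]
    - [0.6,-0.2,12]
    - [0.6,-0.2,12.4]
    - [0.6,-0.2,12.4]
    - [0.6,-0.2,12.4]
    - [0.6,-0.2,12.4]
    - [0.6,-0.2,12.4]
    - [0.6,-0.2,12.4]
    - [0.6,-0.2,12.4]
  roll: [0,0,0,0,0,0,0,0,0,0,0,0]
  force: 70

```text
time_s: 2.67
tool_pos: [0.5996, -0.2551, 0.0433]
eef_rot: [0.981, 0.194, 0.001, 0.001]
ft_force: [-2.6, 0.6, 10.2]
width: 0.0415
gripper_force: 70.3
```

drive_tool:
  hand: [-1,-1,-1,-1,-1,-1,-1,-1,-1,-1,-1,-1]
  linear:
    - [0,0,-1]
    - [0,0,-3]
    - [0,0,-5.5]
    - [0,0,-8]
    - [0,0,-10.5]
    - [0,0,-13]
    - [0,0,-15.5]
    - [0,0,-18]
    - [0,0,-20.5]
    - [0,0,-23]
    - [0,0,-25.5]
    - [0,0,-26]
  roll: [0,0,0,-0.1,-0.2,-0.3,-0.4,-0.5,-0.6,-0.7,-0.8,-0.9]

```text
time_s: 3.67
tool_pos: [0.5996, -0.2551, 0.3068]
eef_rot: [0.798, 0.603, 0.001, 0.003]
ft_force: [0.8, 0.3, -2.6]
width: 0.0413
gripper_force: 71.4
```

Run:
```python
from h import *
s=observe(); print(s["tool_pos"],s["joints"].round(2),s["width"],s["gripper_force"],s["ft_force"])
move((.51,.13,.31),90)
```

```text
[ 0.59957044 -0.25508703  0.30680166] [-0.51  0.52  0.36  1.4  -0.    1.33] 0.04127978592089625 71.36143919080496 [ 0.8465336   0.31490635 -2.58271192]
shift cm [ 34.61 -19.11  -0.49] roll -0.276
```

drive_tool:
  hand: [-1,-1,-1,-1,-1,-1,-1,-1,-1,-1,-1,-1]
  linear:
    - [2.6,-1.5,0]
    - [6,-3.3,0]
    - [9.4,-5.2,0]
    - [12.8,-7.1,0]
    - [16.2,-9,0]
    - [19.6,-10.8,0]
    - [23,-12.7,0]
    - [26.4,-14.6,0]
    - [29.8,-16.5,0]
    - [32.8,-18.1,0]
    - [34.6,-19.1,0]
    - [34.6,-19.1,0]
  roll: [0,0,-0.05,-0.1,-0.15,-0.2,-0.25,-0.276,-0.276,-0.276,-0.276,-0.276]

```text
time_s: 4.67
tool_pos: [0.5096, 0.1344, 0.3023]
eef_rot: [0.707, 0.707, 0.001, -0.0]
ft_force: [-0.3, 0.2, -1.9]
width: 0.0412
gripper_force: 71.5
```

Run:
```python
from h import *
import time
shot("w3a"); im=shot("w3")
T=np.load("pics/w3.npz")["T"]
print(proj("wrist",(.524,.266,.15),T),proj("wrist",(.524,.266,.06),T))
```

```text
tcp [0.5096 0.1344 0.3023] head 89.94 t 4.6667 f [-0.3  0.2 -1.9] j6 [ 0.12  0.27 -0.03  1.27  0.    1.69]
tcp [0.5103 0.1326 0.3021] head 89.9 t 4.7167 f [ 0.8 -0.3 -1.8] j6 [ 0.12  0.27 -0.03  1.27  0.    1.69]
[300.68870528  47.46231975] [296.60126248  65.93027437]
```

View pics/w3.png

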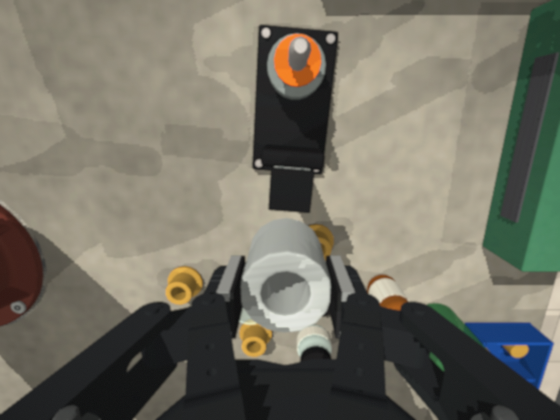

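The shaft tip is at about (300,46), as predicted. The orange disc is at (298,60). The black sensor and column top is at (291,190), and the held sleeve's top is at about (287,285). I'm moving closer to refine the axis.

drive_tool:
  hand: [-1,-1,-1,-1,-1]
  linear:
    - [2,-0.4,0]
    - [5,-1,0]
    - [7,-1.4,0]
    - [7,-1.4,0]
    - [7,-1.4,0]
  roll: [0,0,0,0,0]

```text
time_s: 5.18
tool_pos: [0.4976, 0.2004, 0.3015]
eef_rot: [0.709, 0.706, -0.0, 0.0]
ft_force: [-0.6, 0.0, -1.4]
width: 0.0415
gripper_force: 71.5
```

Run:
```python
from h import *
shot("w4a");im=shot("w4")
T=np.load("pics/w4.npz")["T"]
print(proj("wrist",(.524,.266,.15),T),proj("wrist",(.524,.266,.07),T))
big=cv2.resize(cv2.imread("pics/w4.png")[0:340,190:390],(500,600) ,interpolation=cv2.INTER_CUBIC) if 0 else cv2.resize(cv2.imread("pics/w4.png")[20:320,120:460],None,fx=2,fy=2,interpolation=cv2.INTER_CUBIC)
cv2.imwrite("pics/w4z.png",big)
```

```text
tcp [0.4976 0.2004 0.3015] head 89.74 t 5.1833 f [-0.6  0.  -1.4] j6 [ 0.25  0.29 -0.01  1.27 -0.    1.82]
tcp [0.4978 0.1999 0.3015] head 89.69 t 5.2333 f [ 0.  -0.8 -2.3] j6 [ 0.25  0.29 -0.01  1.27 -0.    1.82]
[313.30858975 130.33192558] [307.0167664  127.95966865]
```

View pics/w4z.png

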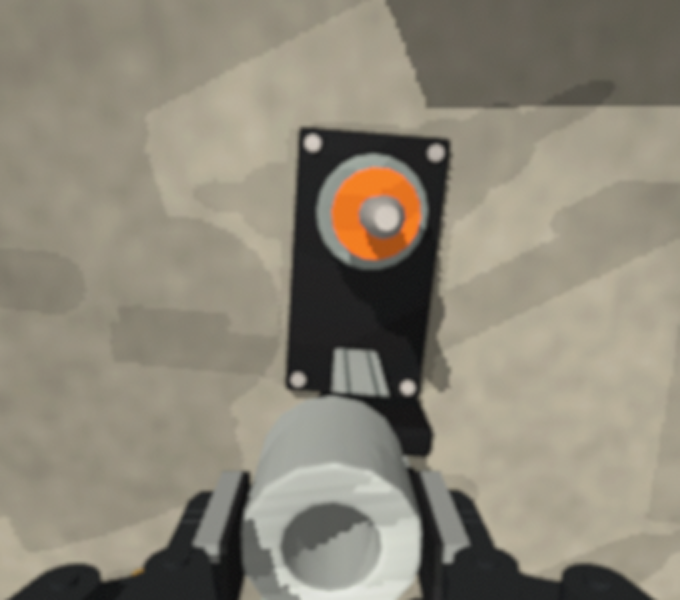

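Run:
```python
from h import *
T=np.load("pics/w4.npz")["T"];T3=np.load("pics/w3.npz")["T"]
for n,TT in(("w4",T),("w3",T3)):
    im=cv2.imread(f"pics/{n}.png"); hsv=cv2.cvtColor(im,cv2.COLOR_BGR2HSV); u,v=proj("wrist",(.524,.266,.075),TT).astype(int)
    m=cv2.inRange(hsv,(3,150,80),(18,255,255)); w=np.zeros_like(m); w[max(v-45,0):v+45,u-45:u+45]=1; m*=w
    c=np.vstack(cv2.findContours(m,cv2.RETR_EXTERNAL,1)[0]); e=cv2.fitEllipse(cv2.convexHull(c)); print(n,"orange",e,[atz("wrist",e[0],z,TT).round(4) for z in(.06+.014,.06+.028)])
tip4=(313,128.5)
print("tip w4",atz("wrist",tip4,.15,T)," w3",atz("wrist",(301,45),.15,T3))
print("tri",tri([ray("wrist",tip4,T),ray("scene",(411.5,263)),ray("side",(222,311))]))
M=T@np.linalg.inv(get_calibration("wrist")["hand_eye"])
p=atz("wrist",(285.5,292.5),M[2,3]+.009,T); print("sleeve top in tool",np.linalg.inv(M)@np.append(p,1))
p=atz("wrist",(287,285),.3021+.009,T3);print(p)
# hole edges bolts of base plate as yaw
a=[atz("wrist",(120+x/2,20+y/2),.012,T) for x,y in((313,143),(436,153),(298,380),(408,387))]; print(np.array(a).round(4), "bolt mean",np.mean(a,0))
```

```text
w4 orange ((307.6641845703125, 126.3931655883789), (43.5482292175293, 45.726009368896484), 14.834307670593262) [array([0.5244, 0.2678, 0.074 ]), array([0.5234, 0.2681, 0.088 ])]
w3 orange ((297.2229919433594, 59.88200378417969), (46.372406005859375, 52.59089660644531), 6.758298873901367) [array([0.5241, 0.2697, 0.074 ]), array([0.5236, 0.2673, 0.088 ])]
tip w4 [0.52368556 0.26759383 0.15      ]  w3 [0.52423465 0.26784099 0.15      ]
tri (array([0.52347303, 0.26676607, 0.14840533]), [np.float64(0.9), np.float64(1.2), np.float64(0.4)])
sleeve top in tool [ 1.92633633e-04  4.34810633e-04 -9.00003914e-03  1.00000000e+00]
[0.51138215 0.13669813 0.3111    ]
[[0.4877 0.3103 0.012 ]
 [0.5679 0.3038 0.012 ]
 [0.4746 0.1496 0.012 ]
 [0.555  0.1438 0.012 ]] bolt mean [0.52132115 0.22686596 0.012     ]
```

drive_tool:
  hand: [-1,-1,-1,-1,-1,-1,-1,-1]
  linear:
    - [2,0.8,0]
    - [4.5,1.8,0]
    - [6.8,2.6,0]
    - [6.8,2.6,3]
    - [6.8,2.6,6]
    - [6.8,2.6,8]
    - [6.8,2.6,8.5]
    - [6.8,2.6,8.5]
  roll: [0,0,0,0,0,0,0,0]

```text
time_s: 5.95
tool_pos: [0.5234, 0.2673, 0.2151]
eef_rot: [0.709, 0.705, -0.001, -0.001]
ft_force: [-0.4, 0.2, -1.0]
width: 0.0414
gripper_force: 71.5
```

```bash
cat >> h.py <<'E'
def still(n=4):
    a=[]
    for _ in range(n): camera("side"); s=observe(); a.append(np.r_[s["tool_pos"],s["ft_force"]])
    print("mean",np.mean(a,0).round(4),"std",np.std(a,0).round(4)); return np.mean(a,0)
E
python3 - <<'E'
from h import *
still(); im=shot("w5")
a=camera("side"); b=camera("scene")
f=lambda x:cv2.resize(x[:,:,::-1],None,fx=3,fy=3,interpolation=cv2.INTER_CUBIC)
x=np.hstack([f(a[220:410,160:290]),f(b[180:310,340:470][:, :130])[:390] if 0 else cv2.resize(f(b[180:310,340:470]),(390,570))])
cv2.imwrite("pics/v5.png",x); print(x.shape)
T=np.load("pics/w5.npz")["T"]
print([proj(n,(.5237,.2676,.15)).round(1) for n in("side","scene")])
E
```

```text
mean [ 0.5247  0.2683  0.2176  0.1751  0.1155 -1.305 ] std [3.000e-04 3.000e-04 6.000e-04 2.911e-01 6.054e-01 3.809e-01]
tcp [0.5249 0.2686 0.2181] head 89.68 t 6.15 f [ 0.2  1.  -1.3] j6 [ 0.35  0.43 -0.02  1.12 -0.    1.93]
(570, 780, 3)
[array([221.7, 310.4]), array([412.3, 263.4])]
```

View pics/v5.png

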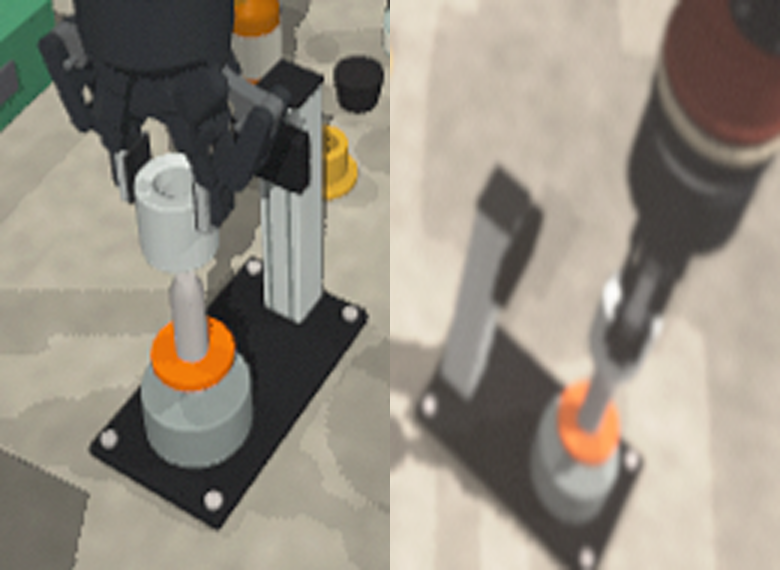

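The side view shows the sleeve directly above the nose. It is perhaps 1–2 mm high in x, which agrees with the TCP reading of 0.5247. I'm nudging it back and lowering gently, watching the forces.

drive_tool:
  hand: [-1,-1,-1,-1,-1,-1,-1,-1,-1]
  linear:
    - [-0.1,-0.1,0.6]
    - [-0.1,-0.1,1.4]
    - [-0.1,-0.1,2.2]
    - [-0.1,-0.1,2.8]
    - [-0.1,-0.1,3.3]
    - [-0.1,-0.1,3.8]
    - [-0.1,-0.1,4.2]
    - [-0.1,-0.1,4.5]
    - [-0.1,-0.1,4.5]
  roll: [0,0,0,0,0,0,0,0,0]

```text
time_s: 7.05
tool_pos: [0.5227, 0.2679, 0.1707]
eef_rot: [0.709, 0.705, -0.0, -0.0]
ft_force: [0.2, 2.4, -2.7]
width: 0.0413
gripper_force: 71.4
```

Run:
```python
from h import *
still()
```

```text
mean [ 0.5228  0.2679  0.1713  0.0768  2.3715 -2.7235] std [0.000e+00 0.000e+00 1.000e-04 3.110e-01 2.872e-01 2.657e-01]
```

Light contact, with +2.3 N in y, so I'm shifting +y by 1 mm and continuing down.

drive_tool:
  hand: [-1,-1,-1,-1,-1,-1,-1,-1]
  linear:
    - [0.1,0,0]
    - [0.1,0,0.4]
    - [0.1,0,0.9]
    - [0.1,0,1.4]
    - [0.1,0,1.9]
    - [0.1,0,2.4]
    - [0.1,0,2.7]
    - [0.1,0,2.7]
  roll: [0,0,0,0,0,0,0,0]

```text
time_s: 7.92
tool_pos: [0.5225, 0.2686, 0.1434]
eef_rot: [0.709, 0.705, -0.001, -0.0]
ft_force: [0.2, 0.8, -1.4]
width: 0.0414
gripper_force: 71.6
```

Run:
```python
from h import *
still()
```

```text
mean [ 0.5228  0.2687  0.1442  0.0138 -0.1414 -1.7244] std [1.000e-04 0.000e+00 3.000e-04 4.377e-01 4.365e-01 1.395e-01]
```

drive_tool:
  hand: [-1,-1,-1,-1,-1,-1,-1]
  linear:
    - [0,0,0.3]
    - [0,0,0.6]
    - [0,0,0.9]
    - [0,0,1.2]
    - [0,0,1.5]
    - [0,0,1.7]
    - [0,0,1.7]
  roll: [0,0,0,0,0,0,0]

```text
time_s: 8.7
tool_pos: [0.5226, 0.2687, 0.127]
eef_rot: [0.709, 0.705, -0.0, -0.0]
ft_force: [0.2, 0.1, -2.4]
width: 0.0413
gripper_force: 71.6
```

Run:
```python
from h import *
still(2)
```

```text
mean [ 0.5228  0.2687  0.1272  0.1342  0.2841 -1.799 ] std [0.     0.     0.     0.0674 0.4519 0.382 ]
```

drive_tool:
  hand: [-1,-1,-1,-1,-1,-1]
  linear:
    - [0,0,0.2]
    - [0,0,0.4]
    - [0,0,0.6]
    - [0,0,0.8]
    - [0,0,1.0]
    - [0,0,1.0]
  roll: [0,0,0,0,0,0]

```text
time_s: 9.3
tool_pos: [0.523, 0.2688, 0.1175]
eef_rot: [0.709, 0.705, 0.0, 0.0]
ft_force: [-1.3, -0.7, 1.5]
width: 0.0416
gripper_force: 72.0
```

Run:
```python
from h import *
still(2)
```

```text
mean [ 0.523   0.2688  0.1175 -0.4373 -0.4431  2.7055] std [0.     0.     0.     0.0427 0.185  0.2841]
```

The sleeve is on the seat. I'm pressing slowly.

drive_tool:
  hand: [-1,-1,-1,-1,-1,-1,-1,-1,-1,-1]
  linear:
    - [0,0,0.1]
    - [0,0,0.2]
    - [0,0,0.3]
    - [0,0,0.4]
    - [0,0,0.5]
    - [0,0,0.6]
    - [0,0,0.7]
    - [0,0,0.8]
    - [0,0,0.9]
    - [0,0,1.0]
  roll: [0,0,0,0,0,0,0,0,0,0]

```text
time_s: 10.23
tool_pos: [0.523, 0.2688, 0.1077]
eef_rot: [0.709, 0.705, 0.0, 0.0]
ft_force: [-1.7, -0.6, 5.7]
width: 0.0413
gripper_force: 72.3
```

drive_tool:
  hand: [-1,-1,-1,-1]
  linear:
    - [0,0,0.1]
    - [0,0,0.2]
    - [0,0,0.3]
    - [0,0,0.3]
  roll: [0,0,0,0]

```text
time_s: 10.57
tool_pos: [0.523, 0.2688, 0.1045]
eef_rot: [0.709, 0.705, 0.0, 0.0]
ft_force: [-1.6, -1.1, 3.3]
width: 0.0415
gripper_force: 72.2
```

drive_tool:
  hand: [-1,-1,-1]
  linear:
    - [0,0,0.1]
    - [0,0,0.2]
    - [0,0,0.2]
  roll: [0,0,0]

```text
time_s: 10.82
tool_pos: [0.523, 0.2688, 0.1032]
eef_rot: [0.709, 0.705, 0.0, 0.0]
ft_force: [-3.4, -1.6, 11.2]
width: 0.0416
gripper_force: 72.9
```

drive_tool:
  hand: [-1,-1,-1]
  linear:
    - [0,0,0.05]
    - [0,0,0.1]
    - [0,0,0.1]
  roll: [0,0,0]

```text
time_s: 11.07
tool_pos: [0.5231, 0.2689, 0.1031]
eef_rot: [0.709, 0.705, 0.001, 0.0]
ft_force: [-6.8, -2.6, 20.6]
width: 0.0419
gripper_force: 74.1
```

The TCP stopped at 0.1031, which is grasp height plus 60 mm, and the force rose sharply, so the seat is home. I'm relieving the push, opening and lifting away.

drive_tool:
  hand: [-1,-1,0.3,0.6,1,1,1]
  linear:
    - [0,0,-0.1]
    - [0,0,-0.15]
    - [0,0,-0.15]
    - [0,0,-0.15]
    - [0,0,-0.15]
    - [0,0,-0.15]
    - [0,0,-0.15]
  roll: [0,0,0,0,0,0,0]

```text
time_s: 11.65
tool_pos: [0.5227, 0.2687, 0.1026]
eef_rot: [0.709, 0.705, -0.0, -0.0]
ft_force: [0.1, 0.2, -0.2]
width: 0.0854
gripper_force: 0.0
```

drive_tool:
  hand: [1,1,1,1,1,1,1,1,1,1]
  linear:
    - [0,0,-1]
    - [0,0,-3]
    - [0,0,-5]
    - [0,0,-7.5]
    - [0,0,-10]
    - [0,0,-12.5]
    - [0,0,-15]
    - [0,0,-17.5]
    - [0,0,-18.5]
    - [0,0,-18.5]
  roll: [0,0,0,0,0,0,0,0,0,0]

```text
time_s: 12.48
tool_pos: [0.5239, 0.2692, 0.2908]
eef_rot: [0.709, 0.705, 0.002, 0.001]
ft_force: [1.3, 0.1, -0.4]
width: 0.0853
gripper_force: 0.0
```

Run:
```python
from h import *
still(2); im=shot("w6")
a=camera("side"); b=camera("scene")
f=lambda x:cv2.resize(x[:,:,::-1],None,fx=3,fy=3,interpolation=cv2.INTER_CUBIC)
cv2.imwrite("pics/v6.png",np.hstack([f(a[220:410,160:290]),cv2.resize(f(b[180:310,340:470]),(390,570))]))
print([proj(n,(.5237,.2676,.11)).round(1) for n in("side","scene")])
move((.459,-.1375,.30),125)
```

```text
mean [ 0.523   0.2688  0.288   0.3898  0.5544 -0.567 ] std [3.000e-04 1.000e-04 7.000e-04 5.515e-01 2.346e-01 8.310e-02]
tcp [0.5226 0.2687 0.2873] head 89.71 t 12.5833 f [ 0.9  0.3 -0.5] j6 [0.35 0.4  0.11 1.28 0.   1.93]
[array([223.2, 325.6]), array([408. , 270.7])]
shift cm [-40.63  -6.11  -1.33] roll -0.616
```

View pics/v6.png

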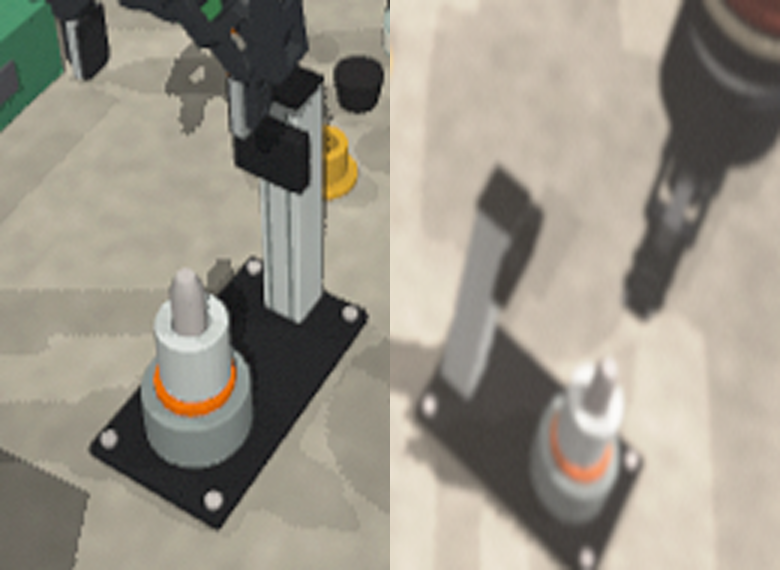

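The sleeve is seated and the orange disc is flat on the housing. Now to the cup.

drive_tool:
  hand: [1,1,1,1,1,1,1,1,1,1,1,1]
  linear:
    - [-2.5,-0.4,-0.5]
    - [-6,-0.9,-1]
    - [-10,-1.5,-1]
    - [-14,-2.1,-1]
    - [-18,-2.7,-1]
    - [-22,-3.3,-1]
    - [-26,-3.9,-1]
    - [-30,-4.5,-1]
    - [-34,-5.1,0]
    - [-37.5,-5.6,1]
    - [-40.6,-6.1,3]
    - [-40.6,-6.1,5]
  roll: [0,0,0,0,-0.1,-0.2,-0.3,-0.4,-0.5,-0.6,-0.616,-0.616]

```text
time_s: 13.73
tool_pos: [0.4589, -0.1417, 0.2365]
eef_rot: [0.463, 0.886, -0.001, 0.0]
ft_force: [0.8, 0.7, -0.8]
width: 0.0853
gripper_force: 0.0
```

Run:
```python
from h import *
still(5); im=shot("w7"); T=np.load("pics/w7.npz")["T"]
print([proj("wrist",(.459,-.1375,z),T).round(1) for z in(.038,.008)])
cv2.imwrite("pics/w7z.png",cv2.resize(cv2.imread("pics/w7.png")[60:360,120:460],None,fx=2,fy=2,interpolation=cv2.INTER_CUBIC))
```

```text
mean [ 0.4584 -0.137   0.2359 -0.3548  0.4007 -0.8275] std [1.1000e-03 9.0000e-04 2.1000e-03 8.6640e-01 6.4500e-01 1.6617e+00]
tcp [ 0.46   -0.1363  0.2383] head 125.05 t 13.9833 f [ 0.2  0.1 -0.3] j6 [-0.44  0.21 -0.28  1.08  0.    0.52]
[array([283.6, 190.3]), array([283.7, 184.7])]
```

View pics/w7z.png

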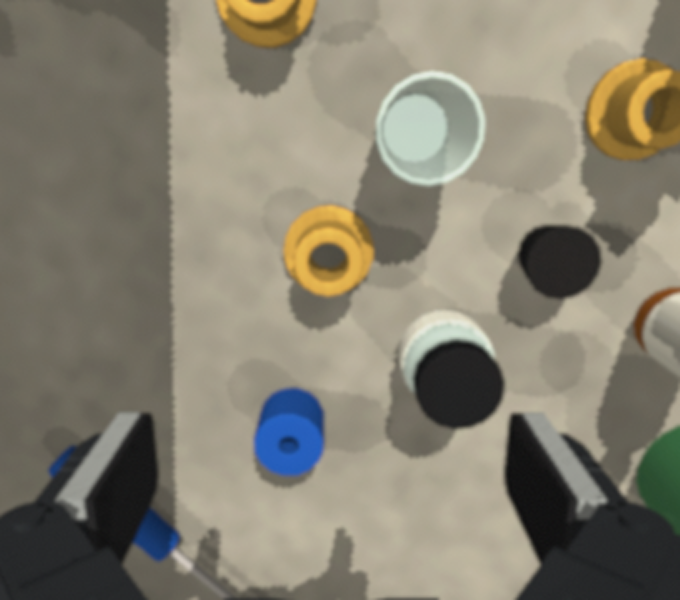

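The cup's top is at px (284,189), within 1.5 px of the prediction, and the jaw line is free of the beaker (upper right) and the jar (lower right).

Run:
```python
from h import *
T=np.load("pics/w7.npz")["T"]; im=cv2.imread("pics/w7.png"); hsv=cv2.cvtColor(im,cv2.COLOR_BGR2HSV)
m=cv2.inRange(hsv,(8,120,60),(30,255,255)); w=np.zeros_like(m); w[155:220,250:320]=1; m*=w
c=np.vstack(cv2.findContours(m,cv2.RETR_EXTERNAL,1)[0]); e=cv2.fitEllipse(cv2.convexHull(c)); print(e,atz("wrist",e[0],.006,T))
x=atz("wrist",(284,189),.038,T); print(x)
T1=np.load("pics/w1.npz")["T"];print(tri([ray("wrist",(284,189),T),ray("wrist",(156,257),T1)]))
still(2); move((x[0],x[1],.03))
```

```text
((283.8118896484375, 184.90499877929688), (44.44901657104492, 44.80987548828125), 0.6466526985168457) [ 0.4594571  -0.13796161  0.006     ]
[ 0.45850799 -0.13606222  0.038     ]
(array([ 0.45890218, -0.13665258,  0.03487857]), [np.float64(0.0), np.float64(0.0)])
mean [ 0.4605 -0.1363  0.2388  0.0107  0.3044  1.0387] std [0.     0.     0.     0.3444 0.1436 0.0015]
shift cm [ 0.16 -0.17 20.88] roll 0
```

drive_tool:
  hand: [1,1,1,1,1,1,1,1,1,1,1,1]
  linear:
    - [0,-0.1,1.5]
    - [0,-0.2,4]
    - [0,-0.2,7]
    - [0,-0.2,10]
    - [0,-0.2,12.5]
    - [0,-0.2,15]
    - [0,-0.2,17]
    - [0,-0.2,18.8]
    - [0,-0.2,20]
    - [0,-0.2,20.8]
    - [0,-0.2,20.8]
    - [0,-0.2,20.8]
  roll: [0,0,0,0,0,0,0,0,0,0,0,0]

```text
time_s: 15.13
tool_pos: [0.4585, -0.1379, 0.0302]
eef_rot: [0.461, 0.887, 0.0, 0.0]
ft_force: [0.2, -1.2, -0.6]
width: 0.0853
gripper_force: 0.0
```

drive_tool:
  hand: [-1,-1,-1,-1,-1,-1,-1]
  linear:
    - [0,0,0]
    - [0,0,0]
    - [0,0,0]
    - [0,0,0]
    - [0,0,0]
    - [0,0,0]
    - [0,0,0]
  roll: [0,0,0,0,0,0,0]
  force: 60

```text
time_s: 15.72
tool_pos: [0.4586, -0.1383, 0.0307]
eef_rot: [0.462, 0.887, 0.0, 0.001]
ft_force: [-1.8, 0.8, 9.1]
width: 0.0375
gripper_force: 60.2
```

drive_tool:
  hand: [-1,-1,-1,-1,-1,-1,-1,-1,-1,-1,-1,-1]
  linear:
    - [0,0,-1]
    - [0,0,-3]
    - [0,0,-5.5]
    - [0,0,-8]
    - [0,0,-10.5]
    - [0,0,-13]
    - [0,0,-15.5]
    - [0,0,-18]
    - [0,0,-20.5]
    - [0,0,-23]
    - [0,0,-25.5]
    - [0,0,-27]
  roll: [0,0,0,0,0,0,0.1,0.2,0.3,0.4,0.5,0.6]

```text
time_s: 16.72
tool_pos: [0.4584, -0.1383, 0.3024]
eef_rot: [0.705, 0.709, 0.0, 0.001]
ft_force: [1.5, -0.6, -2.2]
width: 0.0372
gripper_force: 61.0
```

Run:
```python
from h import *
still(3); s=observe(); print(s["width"],s["gripper_force"])
move((.523,.2,.30),90)
```

```text
mean [ 0.459  -0.1385  0.3022  0.2527 -0.246  -1.0929] std [4.0000e-04 2.0000e-04 1.6000e-03 4.0460e-01 8.2600e-02 2.0123e+00]
0.03765074357511176 61.059931204654276
shift cm [3.374e+01 6.910e+00 1.000e-02] roll 0.013
```

drive_tool:
  hand: [-1,-1,-1,-1,-1,-1,-1,-1,-1,-1,-1,-1]
  linear:
    - [2.5,0.5,0]
    - [5.5,1.1,0]
    - [9,1.8,0]
    - [12.5,2.5,0]
    - [16,3.2,0]
    - [19.5,3.9,0]
    - [23,4.6,0]
    - [26.5,5.3,0]
    - [30,6,0]
    - [32.5,6.5,0]
    - [33.8,6.8,0]
    - [33.8,6.8,0]
  roll: [0,0,0,0,0,0,0.013,0.013,0.013,0.013,0.013,0.013]

```text
time_s: 17.87
tool_pos: [0.5219, 0.2028, 0.2978]
eef_rot: [0.706, 0.708, -0.001, -0.001]
ft_force: [-0.2, -0.4, -2.4]
width: 0.0378
gripper_force: 61.0
```

Run:
```python
from h import *
still(4); im=shot("w8"); T=np.load("pics/w8.npz")["T"]
print(proj("wrist",(.5237,.2676,.15),T),proj("wrist",(.5237,.2676,.11),T))
cv2.imwrite("pics/w8z.png",cv2.resize(cv2.imread("pics/w8.png")[60:360,120:460],None,fx=2,fy=2,interpolation=cv2.INTER_CUBIC))
move((.5228,.2688,.217),90)
```

```text
mean [ 0.5219  0.2001  0.2987 -0.1796 -0.0231 -2.0436] std [1.000e-04 7.000e-04 4.000e-04 3.800e-01 3.409e-01 3.939e-01]
tcp [0.5221 0.1994 0.2992] head 89.88 t 18.0667 f [ 0.3  0.5 -1.4] j6 [ 0.23  0.34  0.05  1.29 -0.    1.81]
[286.52411805 128.10159525] [286.35485158 127.02921026]
shift cm [6.95 0.04 8.25] roll -0.003
```

View pics/w8z.png

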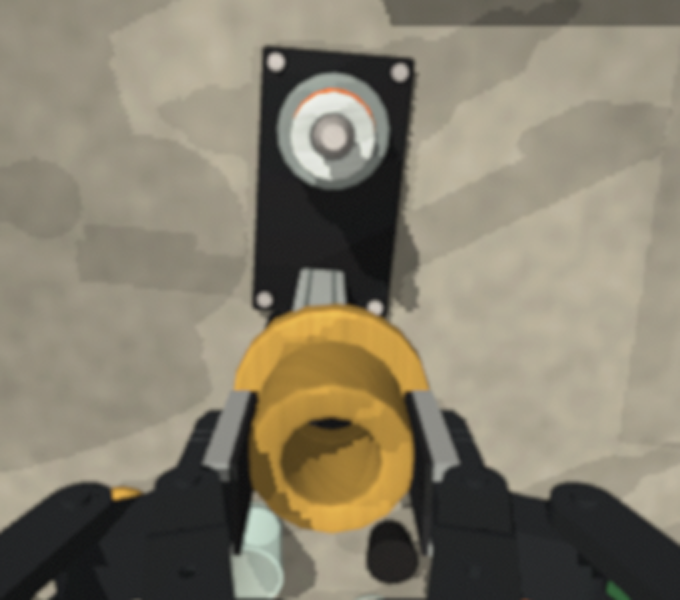

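The cup is upright in the jaws, with its top centre at px (285.5,289.5). The shaft tip at (286.5,127) matches the prediction.

Run:
```python
from h import *
T=np.load("pics/w8.npz")["T"]; M=T@np.linalg.inv(get_calibration("wrist")["hand_eye"])
for v in(289,290):
    p=atz("wrist",(285.5,v),M[2,3]+.0073,T); print("cup top in tool",(np.linalg.inv(M)@np.append(p,1)).round(4))
print("tip",atz("wrist",(286.5,127),.15,T))
```

```text
cup top in tool [ 1.0e-03  4.0e-04 -7.3e-03  1.0e+00]
cup top in tool [ 4.0e-04  4.0e-04 -7.3e-03  1.0e+00]
tip [0.52367888 0.2685463  0.15      ]
```

drive_tool:
  hand: [-1,-1,-1,-1,-1,-1,-1,-1,-1]
  linear:
    - [2,0,0]
    - [4.5,0.1,0]
    - [6.9,0.1,0]
    - [6.9,0.1,2]
    - [6.9,0.1,5]
    - [6.9,0.1,8]
    - [6.9,0.1,10]
    - [6.9,0.1,10.2]
    - [6.9,0.1,10.2]
  roll: [0,0,0,0,0,0,0,0,0]

```text
time_s: 18.87
tool_pos: [0.5231, 0.2685, 0.1973]
eef_rot: [0.708, 0.706, -0.001, -0.0]
ft_force: [-0.2, -0.5, -1.4]
width: 0.0378
gripper_force: 60.9
```

Run:
```python
from h import *
still(4)
```

```text
mean [ 0.5244  0.2694  0.1994 -0.1093 -0.2099 -1.7845] std [3.000e-04 3.000e-04 4.000e-04 1.006e-01 3.694e-01 4.099e-01]
```

drive_tool:
  hand: [-1,-1,-1,-1,-1,-1,-1,-1,-1]
  linear:
    - [-0.05,-0.15,0.5]
    - [-0.05,-0.15,1]
    - [-0.05,-0.15,1.5]
    - [-0.05,-0.15,2]
    - [-0.05,-0.15,2.5]
    - [-0.05,-0.15,3]
    - [-0.05,-0.15,3.5]
    - [-0.05,-0.15,4]
    - [-0.05,-0.15,4]
  roll: [0,0,0,0,0,0,0,0,0]

```text
time_s: 19.82
tool_pos: [0.5219, 0.2688, 0.1567]
eef_rot: [0.708, 0.706, -0.001, -0.0]
ft_force: [1.6, -1.2, -2.8]
width: 0.0373
gripper_force: 61.0
```

Run:
```python
from h import *
still(3)
```

```text
mean [ 0.522   0.269   0.1575  0.2307 -0.6174 -2.5347] std [0.000e+00 1.000e-04 2.000e-04 5.782e-01 3.269e-01 1.635e-01]
```

drive_tool:
  hand: [-1,-1,-1,-1,-1,-1,-1]
  linear:
    - [0,0,0.3]
    - [0,0,0.6]
    - [0,0,0.9]
    - [0,0,1.1]
    - [0,0,1.3]
    - [0,0,1.4]
    - [0,0,1.4]
  roll: [0,0,0,0,0,0,0]

```text
time_s: 20.55
tool_pos: [0.5221, 0.2691, 0.1435]
eef_rot: [0.708, 0.706, -0.0, 0.0]
ft_force: [1.5, -1.3, -3.6]
width: 0.0378
gripper_force: 61.0
```

drive_tool:
  hand: [-1,-1,-1]
  linear:
    - [0,0,0.1]
    - [0,0,0.15]
    - [0,0,0.15]
  roll: [0,0,0]

```text
time_s: 20.8
tool_pos: [0.5221, 0.2691, 0.1423]
eef_rot: [0.708, 0.706, 0.0, 0.0]
ft_force: [1.0, -1.0, -2.9]
width: 0.0377
gripper_force: 61.0
```

drive_tool:
  hand: [-1,-1,-1]
  linear:
    - [0,0,0.1]
    - [0,0,0.15]
    - [0,0,0.15]
  roll: [0,0,0]

```text
time_s: 21.05
tool_pos: [0.5221, 0.2691, 0.1407]
eef_rot: [0.708, 0.706, -0.0, 0.0]
ft_force: [2.6, -1.0, -2.0]
width: 0.038
gripper_force: 61.0
```

drive_tool:
  hand: [-1,-1,-1]
  linear:
    - [0,0,0.05]
    - [0,0,0.1]
    - [0,0,0.1]
  roll: [0,0,0]

```text
time_s: 21.3
tool_pos: [0.5222, 0.2691, 0.1406]
eef_rot: [0.708, 0.706, 0.0, 0.0]
ft_force: [-1.1, -3.5, 6.6]
width: 0.0376
gripper_force: 62.1
```

Contact at 0.1406, the expected height. I'm relieving, releasing and retreating upward.

drive_tool:
  hand: [-1,-0.1,0.2,0.5,1,1,1]
  linear:
    - [0,0,-0.05]
    - [0,0,-0.1]
    - [0,0,-0.1]
    - [0,0,-0.1]
    - [0,0,-0.1]
    - [0,0,-0.1]
    - [0,0,-0.1]
  roll: [0,0,0,0,0,0,0]

```text
time_s: 21.88
tool_pos: [0.5219, 0.2692, 0.1408]
eef_rot: [0.708, 0.706, -0.0, -0.0]
ft_force: [-0.3, 0.2, -0.3]
width: 0.0857
gripper_force: 0.0
```

drive_tool:
  hand: [1,1,1,1,1,1,1,1,1,1]
  linear:
    - [0,0,-0.8]
    - [0,0,-2]
    - [0,0,-4]
    - [0,0,-6]
    - [0,0,-8]
    - [0,0,-10]
    - [0,0,-12]
    - [0,0,-14]
    - [0,0,-15]
    - [0,0,-15]
  roll: [0,0,0,0,0,0,0,0,0,0]

```text
time_s: 22.72
tool_pos: [0.523, 0.2696, 0.2935]
eef_rot: [0.708, 0.706, 0.002, 0.001]
ft_force: [0.4, 0.2, -0.8]
width: 0.0855
gripper_force: 0.0
```

Run:
```python
from h import *
still(2)
a=camera("side"); b=camera("scene")
f=lambda x,k:cv2.resize(x[:,:,::-1],None,fx=k,fy=k,interpolation=cv2.INTER_CUBIC)
cv2.imwrite("pics/v9.png",np.hstack([f(a[220:410,170:300],3),np.vstack([f(a[170:290,210:410],2),f(b[150:315,170:370],2)])[:570]]))
```

```text
mean [ 0.5223  0.2692  0.291   0.2057 -0.512  -0.0067] std [3.000e-04 1.000e-04 6.000e-04 3.291e-01 2.350e-02 1.959e-01]
```

View pics/v9.png

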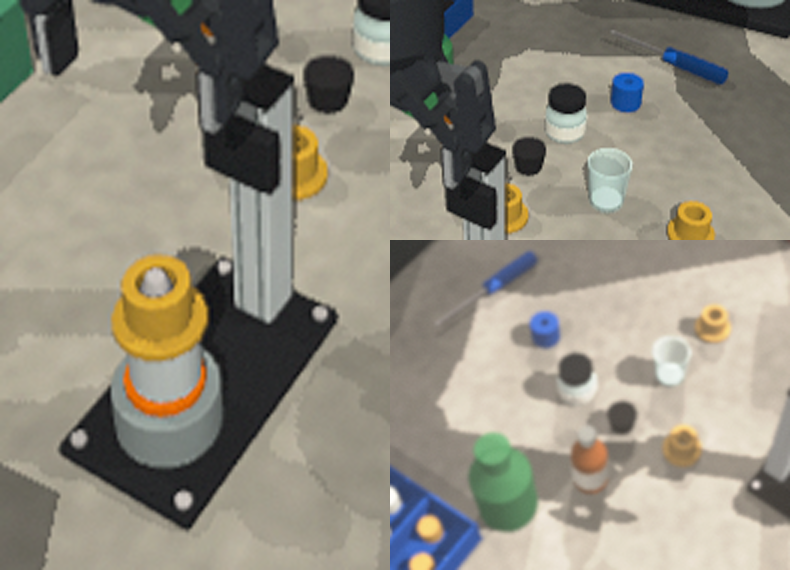

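The cup sits flat on the sleeve, the seat is home, and the bystanders stand where they were.

```bash
python3 -c "
from cell import *
print(hand_in())"
```

```text
the job is handed in; nothing more can be done
None
```

The job is handed in: the sleeve is pressed fully home, the brass cup sits flat on it, the bystanders look undisturbed in the last pictures, and the robot's clock was at about 23 s of the 72 s allowed.

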